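# Load a dowel into the cut-off cradle

### The job

Load the short dowel into the wooden cut-off cradle for sawing: lay it in the V-groove from above, then push it gently along the groove, under the leaf spring, until its end really rests against the steel length stop. The stop is set to length and its thumbscrew is only finger tight, so feel for it and do not shove it out of its setting. Then swing the clamp arm over until it snaps shut and holds the dowel down.

Things in the scene. Friction and masses are not known exactly. Their poses are not given: they have to be found in the camera images.
- dowel: The short dowel: plain round beech rod, 16 mm diameter, about 180 mm long (hand sawn, up to 4 mm more or less), flat ends, 25 to 50 g, loose on the bench beyond the cradle, lying roughly along world y. Two longer dowels (280 mm) farther right are not it. Origin on its axis at mid length, 8 mm above the bench as it lies; x axis along the rod. Either end may lead.
- cradle: Cut-off cradle, right of the mortised blocks, fixed to the bench, its stop end to the right: plywood base 247x96x15 mm (x -13 to 234) with a wooden V-block 48 mm wide, 141 long, top at z 42 mm. Origin on the bench under the V-block's rear end, on the groove's centre line; x along the groove to the stop, y left seen along x, z up. A 16 mm rod lying in the groove has its axis at y 0, z 45 mm.
- groove_mouth (a point): Open rear end of the groove, on the rod's axis line (cradle x 0, y 0, z 45 mm); axes as the cradle. The 90 degree groove runs from here to x 141. Behind it there is only a 13 mm rim of the base, and the mortised blocks (90 mm high) to its left; the dowel's rear overhangs free for the fingers, at the stop too (by 4 to 20 mm). Front end at x 97 to 103 mm: it lies stable, short of the spring.
- leaf_tip (a point): Lowest line of the steel leaf spring over the groove (cradle x 119 mm). Its bracket stands at x 138 to 154 mm over the groove (top z 66 mm); the strip slopes down back to this line, then turns up in a lip that starts at x 105. The rod's front end meets the lip and lifts it 2.5 mm, pushed with up to about 14 N; past x 125 it slides with a steady drag of 3 to 9 N, different each time.
- stop_face (a point): Middle of the length stop's flat face, on the rod's axis line; axes as the cradle. The stop is a steel angle 36 mm wide, its top 13 mm above this point, on the base past the front end of the V-block, with a brass thumbscrew. Pushed with more than about 12 N it slips away along the groove. Where it is set differs each time.
- stop (a joint): Setting of the length stop, m: its face stands at cradle x = 155 mm + this value (158 to 173 mm at the start); grows away from the groove.
- clamp_knob (a point): Middle of the black ball knob (18 mm) on the clamp arm, a steel bar 14 mm wide, 52 mm from its pivot, which runs along the groove at cradle x 50, y -32, z 55 mm in a bracket with its top at z 64. Open, the arm stands up beside the groove, top of the knob at z 116 mm; shut, it lies across the groove, the knob past it.
- clamp (a joint): Angle of the clamp arm, rad: 0 open, upright; grows as it swings to +y and down over the groove; about 1.45 shut, its rubber pad on the dowel. A spring works over centre: below 0.62 it throws the arm back open, beyond 0.62 it snaps it shut. It takes about 5 N at the knob to start it; shut, it presses on the dowel with about 8 N.

How it is judged:
By the outcome, as a careful person would: the job done as asked, in the order asked, and still so for the second after the job is handed in, with the robot touching nothing.
It also fails if it takes over 72 s, if anything falls off the work surface, if the arm or the gripper's body presses on something with over 40 N, if the wrist force passes 120 N, or if a joint passes its speed limit or range.

### The arm

A 6-joint arm with a two-finger parallel gripper is mounted at the origin on the work surface; the furniture and walls round the work are solid. World frame = base frame: x ahead of the robot, y to its left, z up, the work surface at z = 0. Lengths are in mm, angles in degrees, forces in N, time in s.
With the tool pointing down it reaches from about 325 to 925 mm from the base axis. Payload 3.1 kg.
Tool frame: the origin (TCP) lies on the mounting face of the last link; the fingertips stand 173 mm ahead of it and the grasp point (between the pads) lies 155 mm ahead of it; z points along the fingers, y is the line along which they close (so a half turn about z gives the same grasp; the last joint's range is limited). The gripper opens to 85 mm and grips with 20 to 120 N. Pads are 22 mm wide; open, the fingers measure 114 mm over their backs; the gripper's body (76 mm by 85 mm) begins 54 mm behind the grasp point. The pads swing forward as they close: fully open they stand 13 mm farther back than shut.
Start: joints at [-76.444, 12.427, 92.441, -0, 75.132, -6.429], TCP at [213.628, -587.37, 404.7] pointing down, gripper open.
Joint ranges: [-157.48, 157.48], [-44.54, 120.13], [17.64, 146.25], [-64.5, 244.5], [7.68, 150.69], [-147.95, 147.95]. Speed limits (degrees/s): [159.86, 159.86, 180, 180, 180, 180].

### API

Orientations are given as [roll, pitch, yaw] about the fixed x, y, z axes, in that order (R = Rz(yaw) Ry(pitch) Rx(roll)).
In Python, from station import ctrl, fingers, cams, models, status gives the robot as it stands. Calls block until the motion is done:
- ctrl.goto(position, orientation): joint-space move of the TCP to a pose.
- ctrl.move_l(position, attitude=None, speed=150): straight line of the TCP; attitude=None keeps the orientation; speed is the mean speed in mm/s.
- ctrl.move_j(angles): joint-space move.
- fingers.grip(opening, squeeze=None): finger opening in mm; squeeze is the grip in N (None keeps the last); returns when the fingers have stopped.
- ctrl.wait(seconds).
- ctrl.solve_ik(position, orientation): joint angles nearest the present ones, or None.
- cams.get_image(name): name is "scene" or "top" or "wrist"; returns (picture, depth): 420x560x3 uint8, red, green, blue; 420x560 float32, mm along the optical axis (not along the pixel's ray), 0 where there is no reading.
- cams.get_calibration(name): a dict with "fx", "fy", "cx", "cy" (pixels), "R" (3x3) and "t" (3): a world point X has camera coordinates R X + t; the wrist camera has in their place "mount" (4x4, takes a point from camera to tool coordinates, whose origin is the TCP and whose axes are the flange's). Camera axes: x right, y down, z forward; pixel columns grow to the right and rows downward; lengths in mm; the calibration is good to about 2 mm. A picture is of the moment at which its call begins: read the wrist's pose just before it. get_calibration takes no time and is no camera call.
A pose or a line that the arm cannot do raises ctrl.Unreachable and nothing moves.
- ctrl.sign_off(): hands the job in; it is judged then, once.
Trained networks look in the newest picture that a camera, given by its name, has taken for a name from the list of things; names that differ only in an ending like _2 or _b are one class to them, and where a whole thing is asked for, a point or a joint stands for the part that bears it (a point fixed in the world has none). Each returns a list of dicts, best first, with "score" (0 to 1); they miss things now and then, are a little off and sometimes report something else, mostly with a low value. They report only what shows in the picture. A call takes as long as a camera call.
- models.look_for(camera, label): "point" ([column, row] in pixels, amid what is visible of it).
- models.trace(camera, label): "region" (420x560 bool, what is visible of it) and "point" ([column, row] in pixels, amid what is visible of it).
- models.pinpoint(camera, label): "point" ([column, row] in pixels: a listed point, or the origin of a listed thing).
Readings, each from a call of its own:
- status.get_t(): time.
- status.get_joint_pos(): joint angles.
- status.get_qvel(): joint speeds.
- status.get_effort(): joint torques, N m.
- status.get_tcp_pos(): TCP position.
- status.get_ee_rot(): TCP orientation.
- status.get_wrist_force(): force on the tool from outside, world axes, zero at the start.
- status.get_moment(): the same for the moment, N m.
- status.get_grip_width(): finger opening in mm.
- status.get_grip_force(): force on a finger pad.
Only numpy, scipy, OpenCV 4.12 (cv2) and the standard library are available. Lean on these libraries where they do the work, as an engineer would, in place of code of your own. Each camera call takes 0.05 s, during which the arm holds its last target. There are 200 camera calls.

## Working session

There is one attempt and no reset: what is moved stays moved. The work goes in short steps, each a Python script; the robot and the scene stay as the last script left them, time stands still between calls to the robot, and variables do not carry over. Pictures are saved under pics/ and viewed, at most 10 in all, crops included, and the job is handed in when it is done.

```bash
mkdir -p pics; ls; cat > h.py <<'E'
import numpy as np, cv2
from station import ctrl, fingers, cams, models, status
def save(n,im): cv2.imwrite(f'pics/{n}.png',cv2.cvtColor(im,cv2.COLOR_RGB2BGR))
def world(cam,px,depth=None,z=None,cal=None):
    c=cal or cams.get_calibration(cam); R=np.array(c['R']);t=np.array(c['t'])
    px=np.atleast_2d(px).astype(float)
    r=np.c_[(px[:,0]-c['cx'])/c['fx'],(px[:,1]-c['cy'])/c['fy'],np.ones(len(px))]
    if z is None:
        return (r*np.atleast_1d(depth)[:,None]-t)@R
    o=-R.T@t; d=r@R
    return o+d*((z-o[2])/d[:,2])[:,None]
def proj(cam,X):
    c=cams.get_calibration(cam);p=np.atleast_2d(X)@np.array(c['R']).T+np.array(c['t'])
    return np.c_[p[:,0]/p[:,2]*c['fx']+c['cx'],p[:,1]/p[:,2]*c['fy']+c['cy']]
E
python3 - <<'E'
from h import *
for cam in ('scene','top'):
    im,d=cams.get_image(cam); save(cam+'0',im); np.save(cam+'0d',d)
    c=cams.get_calibration(cam); print(cam,'pos',-np.array(c['R']).T@np.array(c['t']),c['fx'])
    for l in ('dowel','cradle','groove_mouth','leaf_tip','stop_face','clamp_knob'):
        r=models.pinpoint(cam,l)[:3]
        print(l,[(round(q['score'],2),np.round(q['point'],1).tolist()) for q in r])
print(status.get_t(),status.get_wrist_force())
E
```

```text
pics
station.py
scene pos [  154.35763588 -1032.58054253   521.56160658] 469.886520386967
dowel [(0.84, [319.5, 232.1])]
cradle [(0.63, [261.6, 226.0])]
groove_mouth [(0.95, [257.8, 199.7])]
leaf_tip [(0.62, [281.7, 234.6])]
stop_face [(0.61, [287.7, 254.0])]
clamp_knob [(0.79, [252.2, 192.7])]
top pos [ 430.86680867 -395.92592615  947.27715187] 397.28692713389853
dowel [(0.83, [283.1, 187.6])]
cradle [(0.94, [247.1, 225.2])]
groove_mouth [(0.81, [242.6, 227.1])]
leaf_tip [(0.45, [297.1, 232.7])]
stop_face [(0.51, [320.1, 235.5])]
clamp_knob [(0.55, [264.7, 242.1])]
0.7 [ 0.50586734 -0.52424302 -0.03919882]
```

View pics/scene0.png

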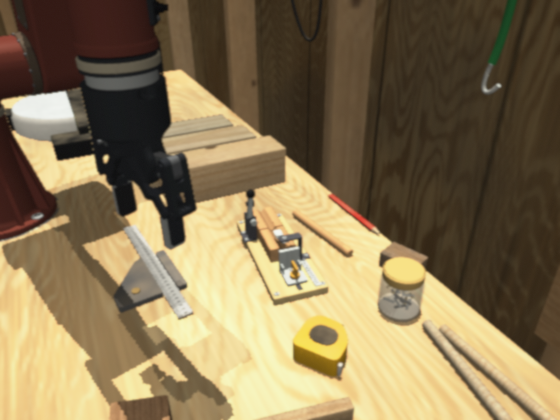

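View pics/top0.png

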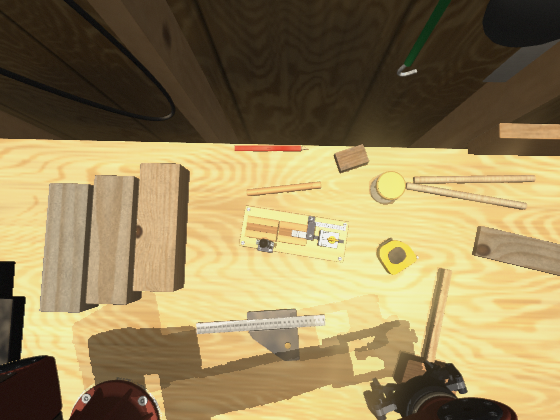

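```bash
python3 - <<'E'
from h import *
top={'dowel':((283.1,187.6),8),'cradle':((247.1,225.2),0),'mouth':((242.6,227.1),45),'leaf':((297.1,232.7),53),'stop':((320.1,235.5),45),'knob':((264.7,242.1),107)}
sc={'dowel':((319.5,232.1),8),'cradle':((261.6,226),0),'mouth':((257.8,199.7),45),'leaf':((281.7,234.6),53),'stop':((287.7,254),45),'knob':((252.2,192.7),107)}
for k in top: print(k,world('top',top[k][0],z=top[k][1]).round(1),world('scene',sc[k][0],z=sc[k][1]).round(1))
E
```

```text
dowel [[ 563.6 -372.6    8. ]] [[ 558.3 -375.     8. ]]
cradle [[ 472.  -288.8    0. ]] [[ 470.9 -291.4    0. ]]
mouth [[ 465.5 -283.8   45. ]] [[ 477.3 -261.8   45. ]]
leaf [[ 455.9 -407.9   53. ]] [[ 459.  -408.8   53. ]]
stop [[ 451.1 -460.2   45. ]] [[ 447.1 -455.6   45. ]]
knob [[ 432.7 -339.4  107. ]] [[ 436.7 -333.8  107. ]]
```

The scene view shows the cradle at about (285,250), with the clamp knob at (251,194) and the dowel from (293,213) to (351,252). The top view shows the dowel from (248,192) to (320,183), the cradle at columns 240–348, and the stop at about (322,236). The network points agree with both pictures. Next I look with the wrist camera.

```bash
cat >> h.py <<'E'
from scipy.spatial.transform import Rotation as Ro
def wcal():
    p=np.array(status.get_tcp_pos());R=Ro.from_euler('xyz',status.get_ee_rot(),degrees=True).as_matrix()
    c=cams.get_calibration('wrist');M=np.array(c['mount'])
    Rw=R@M[:3,:3];tw=R@M[:3,3]+p
    return dict(fx=c['fx'],fy=c['fy'],cx=c['cx'],cy=c['cy'],R=Rw.T,t=-Rw.T@tw)
E
python3 - <<'E'
from h import *
print(status.get_ee_rot(), np.round(cams.get_calibration('wrist')['mount'],3).tolist())
best=None
for yaw in (-97,83):
    q=ctrl.solve_ik([480,-350,430],[180,0,yaw]); print(yaw,q)
    if q is not None and (best is None or abs(q[5])<abs(best[1][5])): best=(yaw,q)
yaw=best[0]
M=np.array(cams.get_calibration('wrist')['mount'])
R=Ro.from_euler('xyz',[180,0,yaw],degrees=True).as_matrix()
# put camera centre ray on (505,-365,20), at tcp z 420
o=R@M[:3,3]; d=R@M[:3,2]; z=420
k=(20-(z+o[2]))/d[2]; off=o+d*k
p=[505-off[0],-365-off[1],z]; print(p)
ctrl.goto(p,[180,0,yaw]); ctrl.wait(0.3)
c=wcal(); im,d=cams.get_image('wrist'); save('wrist0',im); np.save('w0d',d)
import pickle; pickle.dump(c,open('w0c.pkl','wb'))
zs=dict(dowel=8,cradle=0,groove_mouth=45,leaf_tip=53,stop_face=45,clamp_knob=107)
for l in zs:
    for q in models.pinpoint('wrist',l)[:2]: print(l,round(q['score'],2),np.round(q['point'],1),world('',q['point'],z=zs[l],cal=c).round(1))
for cam in('wrist','top'):
    for q in models.trace(cam,'dowel')[:1]:
        m=q['region']; np.save(cam+'_dm',m)
        v,u=np.nonzero(m); pts=world(cam,np.c_[u,v],z=14,cal=c if cam=='wrist' else None)[:,:2]
        (cx,cy),wh,a=cv2.minAreaRect(pts.astype(np.float32)); print(cam,q['score'],len(u),cx,cy,wh,a)
print(status.get_t())
E
```

```text
[ 1.79997684e+02 -3.52087530e-04  1.99837665e+01] [[0.0, -0.95, -0.314, 79.982], [1.0, 0.0, 0.0, 0.685], [-0.0, -0.314, 0.95, 30.275], [0.0, 0.0, 0.0, 1.0]]
-97 [-4.28654219e+01  7.56318063e+00  9.52815859e+01 -2.54444375e-14
  7.71552335e+01  1.44134578e+02]
83 [-42.86542186   7.56318063  95.28158586   0.          77.15523351
 -35.86542186]
[np.float64(509.4042642923887), np.float64(-323.05841336153264), 420]
dowel 0.86 [323.5 212.9] [[ 560.1 -375.6    8. ]]
dowel 0.41 [189.  224.9] [[ 403.2 -371.     8. ]]
cradle 0.86 [234.5 148.1] [[ 468.9 -290.8    0. ]]
groove_mouth 0.76 [227.8 155.5] [[ 466.9 -291.8   45. ]]
leaf_tip 0.58 [230.5 266.2] [[ 451.6 -407.9   53. ]]
stop_face 0.58 [234.8 302.3] [[ 447.4 -457.3   45. ]]
clamp_knob 0.79 [188.1 225.2] [[ 432.3 -338.4  107. ]]
wrist 0.87 2015 559.8301391601562 -371.9529724121094 (15.930228233337402, 177.46725463867188) 7.603541374206543
top 0.61 453 560.9398193359375 -373.8373107910156 (15.793458938598633, 174.2571258544922) 7.5484771728515625
2.925
```

View pics/wrist0.png

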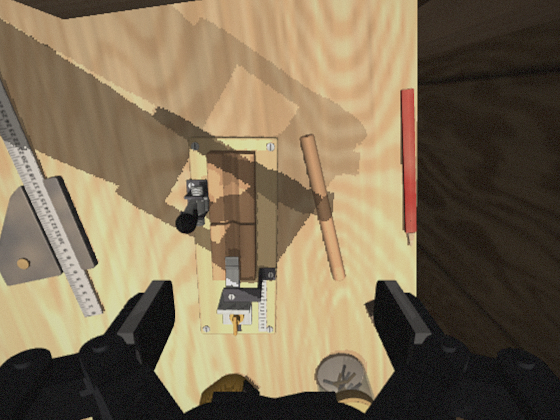

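The wrist view shows the cradle base from (190,137) to (275,333), with the groove mouth at about (230,152). The clamp knob is at (187,224), the leaf at (231,265) and the stop at (235,303). The dowel runs from (307,136) to (338,278). I refine the cradle pose from the depth.

```bash
python3 - <<'E'
from h import *
import pickle
for cam,df,cal in(('wrist','w0d',pickle.load(open('w0c.pkl','rb'))),('top','top0d',None)):
    d=np.load(df+'.npy'); v,u=np.nonzero(d>0)
    P=world(cam,np.c_[u,v],depth=d[v,u],cal=cal)
    s=(abs(P[:,0]-458)<85)&(P[:,1]<-255)&(P[:,1]>-560); P=P[s];u=u[s];v=v[s]
    b=P[(abs(P[:,0]-510)<10)&(P[:,1]>-300)]; print(cam,'bench z',np.median(P[P[:,2]<7][:,2]),P[P[:,2]<7][:,2].std())
    for lo,hi,n in((10,20,'base'),(37,46,'vblock'),(10,200,'all')):
        k=(P[:,2]>lo)&(P[:,2]<hi)
        m=np.zeros((420,560),np.uint8);m[v[k],u[k]]=1
        _,L,st,_=cv2.connectedComponentsWithStats(m); i=1+st[1:,4].argmax(); kk=k&(L[v,u]==i) if n!='vblock' else k
        Q=P[kk]; (cx,cy),wh,a=cv2.minAreaRect(Q[:,:2].astype(np.float32)); print(n,kk.sum(),round(cx,1),round(cy,1),np.round(wh,1),round(a,2),'medz',np.median(Q[:,2]).round(1))
    # profile: dowel height
    if cam=='wrist':
        m=np.load('wrist_dm.npy'); vv,uu=np.nonzero(m&(d>0)); D=world(cam,np.c_[uu,vv],depth=d[vv,uu],cal=cal); print('dowel',D.mean(0),np.percentile(D[:,2],[5,50,95]))
E
```

```text
wrist bench z 0.38402390013825183 0.800096478810089
base 5907 451.8 -399.3 [247.3 100. ] 82.44 medz 15.5
vblock 5013 449.6 -393.9 [212.2  68. ] 85.56 medz 42.1
all 16715 451.9 -399.4 [247.4 100. ] 82.47 medz 22.6
dowel [ 558.81301445 -365.84448291   14.69447587] [11.03179442 15.13765034 17.02768705]
top bench z 1.2374365020244633 1.6809893115993197
base 2427 453.6 -399.9 [246.9  99.8] 82.43 medz 16.4
vblock 1085 456.0 -394.4 [209.3  48. ] 82.29 medz 42.8
all 4327 453.6 -399.9 [246.9  99.8] 82.43 medz 18.5
```

```bash
cat >> h.py <<'E'
O=np.array([467.3,-290.3]);H=-97.56;YAW=82.44
cx_=np.array([np.cos(np.radians(H)),np.sin(np.radians(H))]);cy_=np.array([-cx_[1],cx_[0]])
def C(x,y,z): return [*(O+x*cx_+y*cy_),z]   # cradle -> world
def toC(p): return np.array([(np.array(p)[:2]-O)@cx_,(np.array(p)[:2]-O)@cy_,p[2]])
E
python3 - <<'E'
from h import *
import pickle
d=np.load('w0d.npy');v,u=np.nonzero(d>0);P=world('',np.c_[u,v],depth=d[v,u],cal=pickle.load(open('w0c.pkl','rb')))
x=(P[:,:2]-O)@cx_;y=(P[:,:2]-O)@cy_
for a,b in((5,35),(65,95)):
    k=(x>a)&(x<b)
    print([(yy,round(float(np.median(P[k&(abs(y-yy)<1),2])),1)) for yy in range(-30,31,3)])
k=(abs(y)<10)&(P[:,2]>48)&(P[:,2]<62)&(x>154);print('stop top x',np.percentile(x[k],[1,5,50,95]))
g=np.array([560.2,-372.8])+45*np.array([-0.132,0.991])
fingers.grip(40,60)
ctrl.goto([*g,260],[180,0,97.6]); ctrl.move_l([*g,175],speed=120)
print(status.get_wrist_force())
fingers.grip(0,60); print('w',status.get_grip_width(),status.get_grip_force(),status.get_wrist_force())
ctrl.move_l([*g,330],speed=200); ctrl.wait(.1)
print('w',status.get_grip_width(),status.get_wrist_force(),status.get_t())
c=wcal();im,_=cams.get_image('top');save('top1',im[120:320,180:460].repeat(2,0).repeat(2,1))
for q in models.trace('top','dowel')[:2]:
    v,u=np.nonzero(q['region']);p=world('top',np.c_[u,v],z=163+6)[:,:2];print(q['score'],cv2.minAreaRect(p.astype(np.float32)))
E
```

```text
[(-30, 16.1), (-27, 311.6), (-24, 314.1), (-21, 314.9), (-18, 315.6), (-15, 315.9), (-12, 313.3), (-9, 309.4), (-6, 309.8), (-3, 298.3), (0, 298.2), (3, 285.5), (6, 322.5), (9, 325.6), (12, 326.1), (15, 326.6), (18, 328.2), (21, 329.9), (24, 330.9), (27, 326.6), (30, 324.5)]
[(-30, 15.7), (-27, 57.8), (-24, 39.6), (-21, 42.4), (-18, 42.1), (-15, 42.2), (-12, 42.4), (-9, 42.5), (-6, 41.4), (-3, 38.2), (0, 35.0), (3, 36.0), (6, 38.8), (9, 41.9), (12, 42.3), (15, 42.3), (18, 42.3), (21, 42.4), (24, 41.3), (27, 15.3), (30, 15.7)]
stop top x [167.17433312 167.55584247 168.59956818 173.09836903]
[0.78357471 0.29088489 0.48291434]
w 13.397343083246371 58.861547112464905 [-0.10782762  0.69274741  5.0422544 ]
w 13.268771223770969 [-1.16967103 -0.52768407 -1.22919743] 6.3667
0.87 ((562.5203857421875, -407.3571472167969), (17.194957733154297, 104.67333984375), 8.066901206970215)
```

View pics/top1.png

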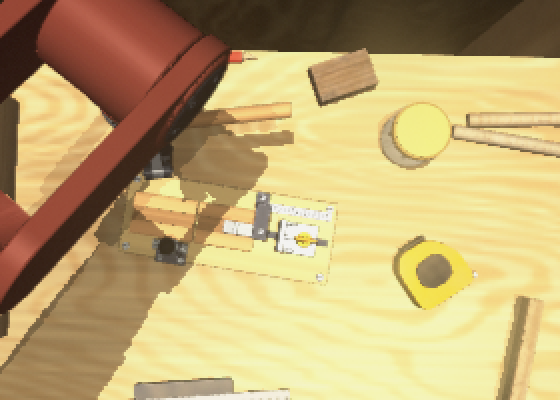

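The dowel is held: in the 2x crop it runs from about (200,115) to (292,108), level, with its front end free. Before laying it I check its height and tilt with the scene and top depth.

```bash
python3 - <<'E'
from h import *
for cam in('scene','top'):
    im,d=cams.get_image(cam)
    for q in models.trace(cam,'dowel')[:1]:
        m=cv2.erode(q['region'].astype(np.uint8),np.ones((2,2)))>0
        v,u=np.nonzero(m&(d>0));P=world(cam,np.c_[u,v],depth=d[v,u]);P=P[abs(P[:,2]-163)<40]
        print(cam,q['score'],len(P),'y range',P[:,1].min(),P[:,1].max())
        for a in range(-470,-300,20):
            k=(P[:,1]>a)&(P[:,1]<a+20)
            if k.sum()>4: print(a,P[k].mean(0).round(1),np.percentile(P[k,2],90).round(1))
print(status.get_tcp_pos())
E
```

```text
scene 0.9 462 y range -461.19738659196787 -289.2126479035409
-470 [ 568.4 -457.1  160.8] 166.0
-450 [ 563.5 -439.7  162.5] 166.4
-430 [ 560.9 -419.4  162.6] 166.3
-410 [ 558.3 -399.6  163.3] 166.9
-390 [ 555.6 -379.4  162.7] 166.8
-370 [ 553.6 -360.2  163.5] 167.4
-350 [ 552.2 -344.8  163.8] 167.2
-310 [ 543.8 -296.8  162.2] 166.5Traceback (most recent call last):
  File "<stdin>", line 7, in <module>
    return umr_minimum(a, axis, None, out, keepdims, initial, where)
ValueError: zero-size array to reduction operation minimum which has no identity
```

```bash
python3 - <<'E'
from h import *
X=-36.5
ctrl.goto(C(X,.6,300),[180,0,YAW]); ctrl.move_l(C(X,.6,222),speed=120); ctrl.wait(.2)
f0=np.array(status.get_wrist_force()); print(f0,status.get_t())
for z in np.arange(220,207,-1):
    ctrl.move_l(C(X,.6,z),speed=20); f=np.array(status.get_wrist_force())-f0; print(z,f.round(1),end=' ')
    if f[2]>4: break
print(status.get_t(),status.get_moment())
cams.get_image('scene')
im,d=cams.get_image('scene'); save('scene1',cv2.resize(im[120:330,160:440],None,fx=2.8,fy=2.8)); 
q=models.trace('scene','dowel')
for q in q[:1]:
    v,u=np.nonzero(q['region']&(d>0));P=world('scene',np.c_[u,v],depth=d[v,u]);x=(P[:,:2]-O)@cx_
    k=(P[:,2]<62)&(P[:,2]>30);print(np.percentile(x[k],[0,2,98,100]))
    for a in range(-80,110,20):
        s=k&(x>a)&(x<a+20)
        if s.sum()>4: print(a,(((P[s,:2]-O)@cy_).mean()).round(1),P[s,2].mean().round(1),np.percentile(P[s,2],90).round(1))
print(status.get_t())
E
```

```text
[-0.66100119  0.86849668 -1.21182443] 8.2
220 [-0.1 -1.3  0.1] 219 [ 0.7 -0.7  0.1] 218 [ 0.5 -0.5  0.7] 217 [ 0.2 -0.3  0.9] 216 [ 1.1 -0.3  0. ] 215 [ 1.4 -1.5  1.5] 214 [ 1.5 -0.6  1.1] 213 [ 1.7 -0.8  3.5] 212 [ 2.2 -0.7  5.3] 10.45 [-0.0438784  -0.14389866  0.07290965]
[-46.34204144 -33.32827917  96.90243022 108.48252309]
-40 4.5 51.0 52.9
-20 0.3 51.0 53.4
0 0.8 50.8 53.6
20 0.9 51.2 54.2
40 0.9 51.7 54.1
60 0.4 52.0 54.8
80 0.0 52.4 55.1
10.6
```

View pics/scene1.png

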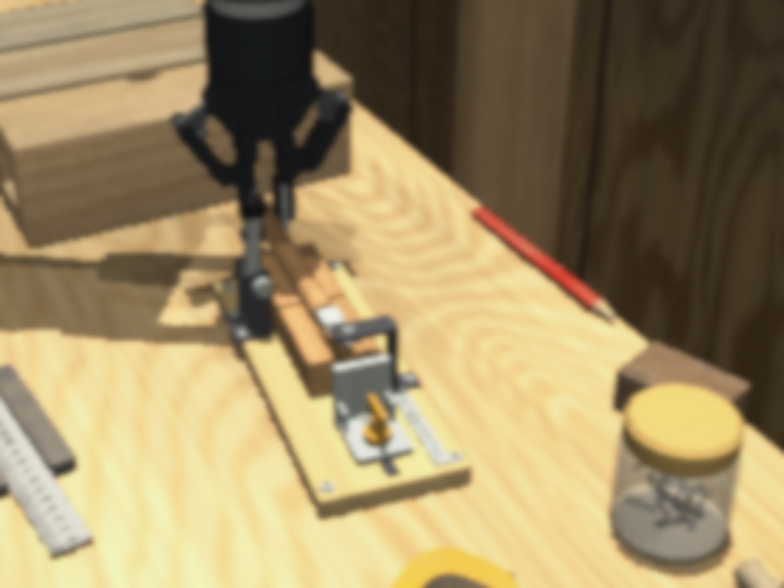

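The 2.8x crop shows the dowel in the groove, with its front end just short of the leaf lip at about (325,315). I release it and push from behind with closed fingers.

```bash
cat >> h.py <<'E'
def fx(n=6):
    a=[]
    for _ in range(n): a.append(status.get_wrist_force()); ctrl.wait(.01)
    return -np.mean(a,0)[:2]@cx_
E
python3 - <<'E'
from h import *
fingers.grip(36); ctrl.move_l(C(-36.5,.6,275),speed=200)
ctrl.move_l(C(-106,.3,275),speed=200); fingers.grip(0,30); 
im,d=cams.get_image('scene')
for q in models.trace('scene','dowel')[:1]:
    v,u=np.nonzero(q['region']&(d>0));P=world('scene',np.c_[u,v],depth=d[v,u]);x=(P[:,:2]-O)@cx_
    k=(P[:,2]<62)&(P[:,2]>30);print(q['score'],np.percentile(x[k],[0,2,98,100]))
    for a in range(-80,110,30):
        s=k&(x>a)&(x<a+30)
        if s.sum()>4: print(a,(((P[s,:2]-O)@cy_).mean()).round(1),P[s,2].mean().round(1),np.percentile(P[s,2],90).round(1))
ctrl.move_l(C(-106,.3,208),speed=120); ctrl.wait(.15)
f0=fx(); print('f0',f0,status.get_wrist_force(),status.get_t())
for x in np.arange(-103,-80,1.5):
    ctrl.move_l(C(x,.3,208),speed=25); f=fx(3)-f0; print(x,round(f,1),end='; ')
    if f>2.5: break
print(toC(status.get_tcp_pos()),status.get_t())
open('f0','w').write(str(f0))
E
```

```text
0.78 [-79.09541073 -71.52246154  98.15062732 109.47232295]
-80 2.1 53.0 54.2
-50 2.5 52.3 53.3
-20 1.1 51.5 53.9
10 0.2 51.5 53.5
40 0.1 51.2 53.6
70 0.1 50.6 53.8
f0 0.13678847555080406 [-0.17539385 -0.70735183  0.03649286] 13.3583
-103.0 0.1; -101.5 0.2; -100.0 -0.4; -98.5 0.1; -97.0 -0.4; -95.5 -0.2; -94.0 -0.3; -92.5 0.4; -91.0 -0.5; -89.5 -0.2; -88.0 0.2; -86.5 -0.3; -85.0 -0.4; -83.5 -0.3; -82.0 -0.6; -80.5 0.2; [-80.39980341   0.3187904  207.99884592] 17.775
```

```bash
python3 - <<'E'
from h import *
im,d=cams.get_image('scene'); save('scene2',cv2.resize(im[120:330,160:440],None,fx=2.8,fy=2.8,interpolation=cv2.INTER_CUBIC))
for q in models.trace('scene','dowel')[:1]:
    v,u=np.nonzero(q['region']&(d>0));P=world('scene',np.c_[u,v],depth=d[v,u]);x=(P[:,:2]-O)@cx_
    k=(P[:,2]<62)&(P[:,2]>30);print(q['score'],np.percentile(x[k],[0,2,98,100]))
E
```

```text
0.68 [-37.9170792  -32.00701981  97.81787932 100.29766985]
```

View pics/scene2.png

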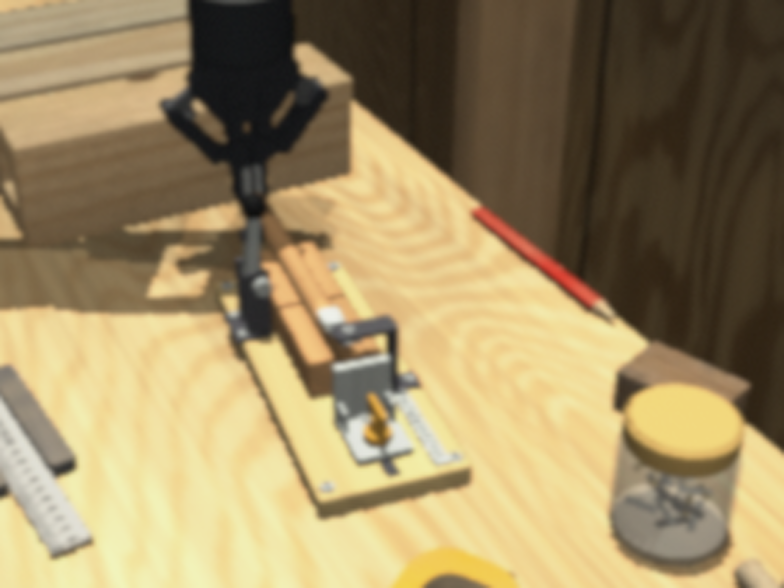

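The crop shows the closed fingers right behind the dowel's rear, with its front under the lip edge at about (325,312). I continue pushing while reading the force, and stop if none appears.

```bash
python3 - <<'E'
from h import *
f0=float(open('f0').read())
seen=False
for x in np.arange(-79,-48,1.5):
    ctrl.move_l(C(x,.3,208),speed=30); f=fx(3)-f0; print(x,round(f,1),end='; ')
    seen|=f>2.5
    if f>17 or (not seen and x>-68): break
print(status.get_wrist_force(),toC(status.get_tcp_pos()),status.get_t())
E
```

```text
-79.0 -0.2; -77.5 0.0; -76.0 1.3; -74.5 4.4; -73.0 7.3; -71.5 8.6; -70.0 8.9; -68.5 9.7; -67.0 13.4; -65.5 17.1; [ 3.96690751 16.98103039  6.36491827] [-68.77514955   0.28901258 207.82918582] 20.625
```

```bash
python3 - <<'E'
from h import *
f0=float(open('f0').read()); z=208.
for x in np.arange(-65.5,-40,1.):
    fz=status.get_wrist_force()[2]
    if abs(fz)>2: z=np.clip(z+np.sign(fz)*0.7,205,213)
    ctrl.move_l(C(x,.3,z),speed=30); f=fx(3)-f0; t=toC(status.get_tcp_pos())
    print(x,z,'|',round(t[0],1),round(f,1),round(status.get_wrist_force()[2],1))
    if f>20 or t[0]>-50: break
print(status.get_t())
E
```

```text
-65.5 208.7 | -68.7 16.0 3.0
-64.5 209.39999999999998 | -68.2 17.8 2.2
-63.5 210.09999999999997 | -64.6 5.3 -0.7
-62.5 210.09999999999997 | -63.4 5.7 0.0
-61.5 210.09999999999997 | -62.4 5.9 -0.2
-60.5 210.09999999999997 | -61.4 6.0 -0.5
-59.5 210.09999999999997 | -60.4 5.9 -0.4
-58.5 210.09999999999997 | -59.5 5.5 -0.3
-57.5 210.09999999999997 | -58.4 5.3 -0.4
-56.5 210.09999999999997 | -57.4 5.6 -1.1
-55.5 210.09999999999997 | -56.4 5.5 0.6
-54.5 210.09999999999997 | -55.4 5.2 0.4
-53.5 210.09999999999997 | -54.4 5.3 -0.2
-52.5 210.09999999999997 | -53.4 5.7 -0.0
-51.5 210.09999999999997 | -52.4 6.0 -0.6
-50.5 210.09999999999997 | -51.4 5.2 0.1
-49.5 210.09999999999997 | -50.4 5.5 -0.2
-48.5 210.09999999999997 | -49.4 5.5 -1.0
25.575
```

```bash
python3 - <<'E'
from h import *
f0=float(open('f0').read()); z=210.1; x=-48.5; fs=[];n=0
while x<-8:
    st=1.5 if x<-30 else 0.5
    x+=st; ctrl.move_l(C(x,.3,z),speed=30 if st>1 else 15); f=fx(4)-f0; fs.append(f)
    if st<1: print(round(x,1),round(f,1),end='; ')
    if f>np.median(fs[:8])+4.2:
        f2=fx(8)-f0; print('hit',f2)
        if f2>np.median(fs[:8])+3.5: break
print(np.round(fs[:12],1)); print(status.get_wrist_force(),toC(status.get_tcp_pos()),status.get_t())
im,d=cams.get_image('scene'); save('scene3',cv2.resize(im[180:310,220:360],None,fx=5,fy=4.6,interpolation=cv2.INTER_CUBIC))
E
```

```text
-28.5 5.0; -28.0 5.6; -27.5 5.8; -27.0 5.8; -26.5 6.0; -26.0 5.4; -25.5 5.6; -25.0 5.7; -24.5 5.8; -24.0 5.8; -23.5 5.7; -23.0 5.7; -22.5 5.9; -22.0 5.2; -21.5 5.6; -21.0 5.5; -20.5 5.8; -20.0 5.3; -19.5 5.8; -19.0 7.3; -18.5 8.2; -18.0 9.8; hit 9.630530215381862
[4.7 4.8 4.5 4.3 4.2 4.3 4.5 4.3 4.1 4.3 4.2 4. ]
[1.46607307 9.44064951 0.21270762] [-1.95251081e+01 -1.63429997e-02  2.09559236e+02] 35.5583
```

View pics/scene3.png

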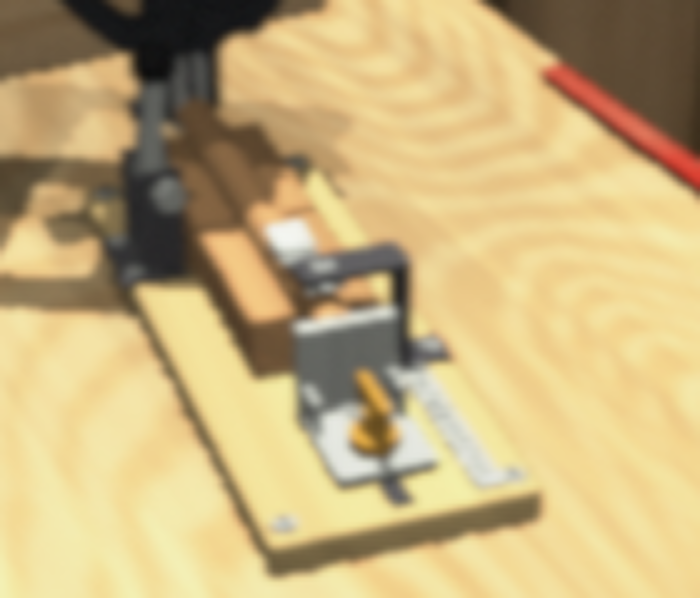

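The force rose steadily from the 5.7 N drag to 9.7 N over 1.5 mm of commanded travel while the TCP stalled, right where the stop was measured. In the crop the stop plate at (345,360) and its thumbscrew at (373,425) look unmoved. Next I back off and swing the clamp.

```bash
python3 - <<'E'
from h import *
ctrl.move_l(C(-32,.3,210),speed=60); ctrl.move_l(C(-32,.3,310),speed=200)
ctrl.goto(C(50,-72,310),[180,0,YAW]); ctrl.move_l(C(50,-72,268),speed=120); ctrl.wait(.15)
fy=lambda:np.mean([status.get_wrist_force() for _ in range(3)],0)
g0=fy(); hit=False
for y in np.arange(-70,-2,2.):
    ctrl.move_l(C(50,y,268),speed=50); f=fy()-g0; fc=-(f[:2]@cy_); print(y,round(fc,1),round(f[2],1),end='; ')
    if fc>3: hit=True
    if fc>30: break
print(toC(status.get_tcp_pos()),status.get_t())
cams.get_image('top');print([(q['score'],toC(world('top',q['point'],z=60)[0])) for q in models.pinpoint('top','clamp_knob')[:2]])
E
```

```text
-70.0 -1.1 -0.1; -68.0 0.3 -0.4; -66.0 -0.4 -1.1; -64.0 -1.3 1.1; -62.0 -0.3 -0.3; -60.0 0.5 -0.1; -58.0 0.1 -0.7; -56.0 0.1 -0.8; -54.0 -0.4 0.1; -52.0 0.7 0.9; -50.0 5.0 3.1; -48.0 4.6 3.2; -46.0 4.0 3.3; -44.0 2.6 3.2; -42.0 2.9 3.6; -40.0 2.6 2.2; -38.0 2.4 1.9; -36.0 3.2 0.6; -34.0 2.0 -0.3; -32.0 1.9 -1.9; -30.0 1.7 -1.2; -28.0 0.7 -0.2; -26.0 0.3 0.5; -24.0 0.0 0.0; -22.0 -0.4 0.8; -20.0 0.0 -0.3; -18.0 -0.8 -0.2; -16.0 -0.7 -0.8; -14.0 -0.2 -0.8; -12.0 -0.8 0.7; -10.0 -0.2 0.2; -8.0 -1.0 -0.0; -6.0 -0.3 -1.0; -4.0 0.0 -0.3; [ 49.99729384  -3.89144884 268.01140097] 46.3083
[]
```

The force fell to zero past centre, so the clamp snapped over. I retreat and check.

```bash
python3 - <<'E'
from h import *
ctrl.move_l(C(50,-3.9,330),speed=200)
R=Ro.from_euler('xyz',[180,0,YAW],degrees=True).as_matrix();M=np.array(cams.get_calibration('wrist')['mount'])
o=R@M[:3,3];dd=R@M[:3,2];z=330;k=(45-(z+o[2]))/dd[2];off=o+dd*k;t=C(90,0,45)
ctrl.goto([t[0]-off[0],t[1]-off[1],z],[180,0,YAW]); ctrl.wait(.3)
c=wcal();im,d=cams.get_image('wrist');save('wrist1',cv2.resize(im,(800,600)))
for l,zz in(('clamp_knob',62),('stop_face',45),('leaf_tip',55)):
    for q in models.pinpoint('wrist',l)[:1]: print(l,q['score'],q['point'],toC(world('',q['point'],z=zz,cal=c)[0]).round(1))
v,u=np.nonzero(d>0);P=world('',np.c_[u,v],depth=d[v,u],cal=c);x=(P[:,:2]-O)@cx_;y=(P[:,:2]-O)@cy_
k=(abs(y)<10)&(P[:,2]>53)&(P[:,2]<62)&(x>158);print('stop top x',np.percentile(x[k],[1,5,50,95]))
for a in range(-20,172,4):
    s=(abs(x-a)<1.5)&(abs(y-.5)<2.5)
    if s.sum()>3: print(a,np.median(P[s,2]).round(1),end='; ')
print(status.get_t())
E
```

```text
clamp_knob 0.75 [307.0, 169.7] [51.2 22.4 62. ]
leaf_tip 0.91 [274.7, 254.3] [118.2   0.3  55. ]Traceback (most recent call last):
  File "<stdin>", line 10, in <module>
    return _quantile_unchecked(
        a, q, axis, out, overwrite_input, method, keepdims, weights)
    return _ureduce(a,
                    func=_quantile_ureduce_func,
    ...<5 lines>...
                    overwrite_input=overwrite_input,
                    method=method)
    r = func(a, **kwargs)
    result = _quantile(arr,
                       quantiles=q,
    ...<2 lines>...
                       out=out,
                       weights=wgt)
    slices_having_nans = np.isnan(arr[-1, ...])
                                  ~~~^^^^^^^^^
IndexError: index -1 is out of bounds for axis 0 with size 0
```

View pics/wrist1.png

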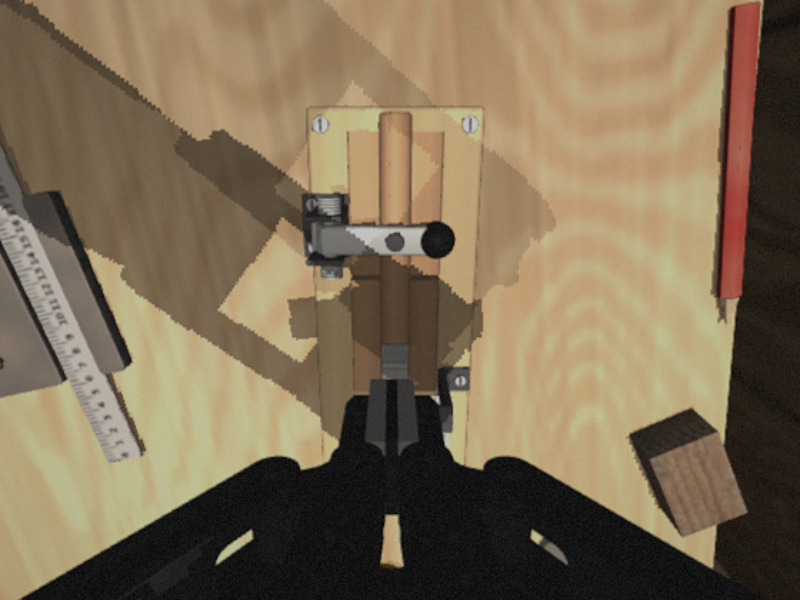

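The picture shows the clamp shut across the dowel, with the knob at (437,239), and the dowel in the groove from (395,113) to under the leaf at (395,360). The fingers hide the stop, so I take one more look from farther right.

```bash
python3 - <<'E'
from h import *
R=Ro.from_euler('xyz',[180,0,YAW],degrees=True).as_matrix();M=np.array(cams.get_calibration('wrist')['mount'])
o=R@M[:3,3];dd=R@M[:3,2];z=330;k=(45-(z+o[2]))/dd[2];off=o+dd*k;t=C(185,0,45)
ctrl.goto([t[0]-off[0],t[1]-off[1],z],[180,0,YAW]); ctrl.wait(.3)
c=wcal();im,d=cams.get_image('wrist')
p=C(160,0,50);q=c['R']@np.array(p)+c['t'];u0=int(q[0]/q[2]*c['fx']+c['cx']);v0=int(q[1]/q[2]*c['fy']+c['cy']);print(u0,v0)
save('wrist2',cv2.resize(im[max(v0-60,0):v0+60,u0-70:u0+70],None,fx=5,fy=5,interpolation=cv2.INTER_CUBIC))
v,u=np.nonzero(d>0);P=world('',np.c_[u,v],depth=d[v,u],cal=c);x=(P[:,:2]-O)@cx_;y=(P[:,:2]-O)@cy_
k=(abs(y)<16)&(P[:,2]>53)&(P[:,2]<62)&(x>158);print('stop top x',k.sum(),np.percentile(x[k],[1,5,50,95]) if k.any() else '')
for a in range(-20,176,2):
    s=(abs(x-a)<1.)&(abs(y-.5)<2.5)
    if s.sum()>3 and (a<0 or a>144): print(a,np.median(P[s,2]).round(1),end='; ')
print(status.get_t())
E
```

```text
273 185
stop top x 467 [158.58604433 161.0540526  169.46296488 173.18757662]
146 67.4; 148 67.4; 150 66.9; 152 65.7; 154 65.7; 156 53.4; 158 53.5; 160 53.1; 162 53.1; 164 53.4; 166 53.0; 168 191.6; 170 194.8; 172 194.5; 174 194.9; 48.45
```

View pics/wrist2.png

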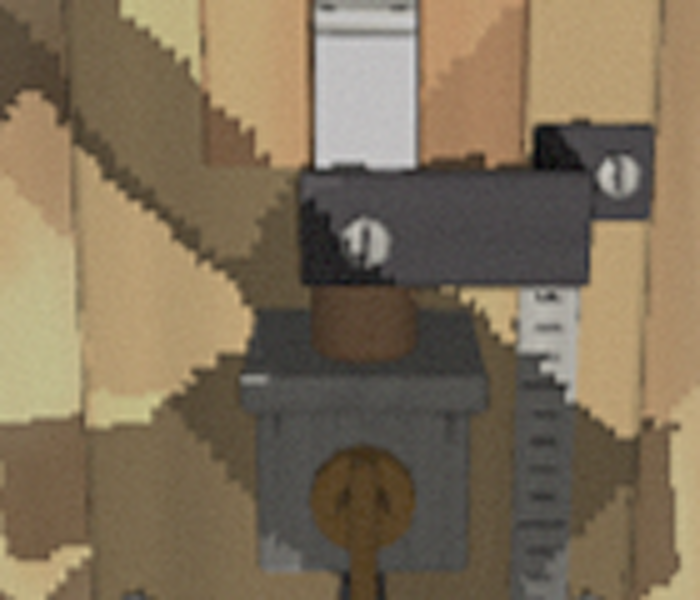

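The crop shows the dowel's front end meeting the stop's face at (363,355). Depth puts the contact at cradle x ≈ 167 mm, the stop's original setting.

```bash
python3 -c "
from h import *
print(ctrl.sign_off())"
```

```text
the job is handed in; nothing more can be done
None
```

The dowel is in the groove with its end against the stop, the stop is still at its original setting (cradle x about 167 mm), the clamp is snapped shut on the dowel, and the job was handed in at about 48 s.

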